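# Find the hidden release notch of the bench tool case

## Robot

A 6-joint arm with a two-finger parallel gripper is mounted at the origin on the work surface. World frame = base frame: x ahead of the robot, y to its left, z up, the work surface at z = 0. Lengths are in m, angles in rad, forces in N, time in s.
With the tool pointing down it reaches from about 0.35 to 0.875 m from the base axis. Payload 4.2 kg.
Tool frame: the origin (TCP) lies at the very end of the fingers, on their centre line; the grasp point (between the pads) lies 19 mm behind it; z points along the fingers, y is the line along which they close (so a half turn about z gives the same grasp; the last joint's range is limited). The gripper opens to 85 mm and grips with 20 to 120 N. Pads are 22 mm wide; open, the fingers measure 114 mm over their backs; the gripper's body (76 mm by 85 mm) begins 54 mm behind the grasp point. The pads swing forward as they close: fully open they stand 13 mm farther back than shut.
Start: joints at [-1.034, 0.385, 0.008, 0, -1.194, -0.259], TCP at [0.171, -0.601, 0.231] pointing down, gripper open.
Joint ranges: [-3.14, 3.14], [-1.21, 2.06], [-1.07, 1.41], [-3.16, 2.05], [-2.99, -0.16], [-3.1, 3.1]. Speed limits (rad/s): [2.79, 2.79, 3.14, 3.14, 3.14, 3.14].

## Interface

Orientations are given as a rotation vector (axis times angle).
In Python, from rig import ctrl, get_image, camera_params, masks_of, spot_point gives the robot as it stands. The module is installed in compiled form; this text tells all that it offers.
- The arm moves only by the tool servo_tool, never from a script. Its argument "commands" is a list of rows, each a list of 3 entries, a list of its own where there are three numbers: the opening, from 0 (shut) to 1 (fully open), then the shift along the tool's x, y, z in cm, then the turn about the tool's z in degrees. A call has 1 to 12 rows; each row shifts and turns the commanded pose from where the row before left it, along the tool's axes as they then stand; what a row does not reach is not made up. A row lasts 1/10 s, in which the tool goes at most 50 mm and 8.59 degrees, less where a joint would pass 70% of its speed; a pose out of reach is approached as far as the arm can. A call is refused whole if a number of a shift passes 5 or a number of a turn 8.59, either way. A call with a gripper value outside its range is refused whole. The fingers move at their own pace and stop on an object; the grip force is fixed at half the most. Time passes only in rows, so rows that do not move let the fingers close. It gives the time, the measured TCP pose, the force, the opening and the grip force at its end, in the units of the state.
- ctrl.sense(): the state, without advancing time (a new reading comes with each control period).
- get_image(name): name is "scene" or "top" or "wrist"; returns the picture (480x640x3 uint8, red, green, blue); there is no depth.
- camera_params(name): a dict with "fovy" (degrees; the focal length in pixels is half the picture's height over the tangent of half this angle, whatever the lens; pixels are square), "cx", "cy" (the principal point, pixels), "R" (3x3) and "t" (3): a world point X has camera coordinates R X + t. Camera axes: x right, y down, z forward; pixel columns grow to the right and rows downward; lengths in m; the calibration is good to about 2 mm. The wrist camera is an equidistant fisheye: a pixel r from the principal point sees the ray r / f radians off the axis. A picture is of the moment at which its call begins: read the wrist's pose just before it. camera_params takes no time and is no camera call; for the wrist camera it gives the pose at the moment of the call.
- ctrl.job_done(): hands the job in; it is judged then, once.
Trained networks look in the newest picture that a camera, given by its name, has taken for a name from the list of things; names that differ only in an ending like _2 or _b are one class to them, and where a whole thing is asked for, a point or a joint stands for the part that bears it (a point fixed in the world has none). Each returns a list of dicts, best first, with "score" (0 to 1); they miss things now and then, are a little off and sometimes report something else, mostly with a low value. They report only what shows in the picture. A call takes as long as a camera call.
- masks_of(camera, thing): "mask" (480x640 bool, what is visible of it) and "bbox" ([left, top, right, bottom] in pixels, round what is visible of it).
- spot_point(camera, thing): "centre" ([column, row] in pixels: a listed point, or the origin of a listed thing).
The state is a dict: "clock": time; "q": joint angles; "dq": joint speeds; "joint_torque": joint torques, N m; "eef_pos": TCP position; "ee_rot": TCP orientation; "ft_force": force on the tool from outside, world axes, zero at the start; "wrist_torque": the same for the moment, N m; "grip_width": finger opening in m; "grip_force": force on a finger pad.
Only numpy, scipy, OpenCV 4.12 (cv2) and the standard library are available. Lean on these libraries where they do the work, as an engineer would, in place of code of your own. Each camera call takes 0.05 s, during which the arm holds its last target. There are 200 camera calls.

## Task

Open the bench tool case by its hidden release: put a fingertip on one of the orange ends of the black rail along its front edge, run it lightly along the top of the rail towards the other end until it finds the notch, and there press the release pad fully down so that the lid springs ajar by itself, then move away. Do not touch the lid, and leave the loose parts on the bench where they are.

Things in the scene. Friction and masses are not known exactly. Their poses are not given: they have to be found in the camera images.
- case: flat aluminium tool case screwed to the bench, 200 deep x 390 wide x 46 mm high with its red-framed clear lid shut. Origin: under its middle, on the bench; its own -x side is the front, turned roughly to the robot, +y its left. A straight rail stands along the front edge, parallel to the case's y, centred 85 mm to -x of the origin
- rail: black rail on the case's front edge, 320 mm long along the case's y between the orange ends, 14 mm thick, top 62 mm above the bench, 26 mm above the deck beside it. Origin: middle of its length, on its top. Somewhere within 42 mm of there (notch centre, along y) is one notch, 56 mm long, open to front and back; its place is not reported and changes each time: feel for it. The pad lies in it
- end_left: orange end block of the rail at the case's +y end, 24 mm long, 14 mm thick, its top level with the rail's. Origin: centre of its top face
- end_right: orange end block of the rail at the case's -y end, 24 mm long, 14 mm thick, its top level with the rail's. Origin: centre of its top face
- latch (a joint): travel in m of the release pad in the notch, black, 54 mm long, as thick as the rail: 0 at rest (pad's top 8 mm below the rail's top), 0.006 fully down on its stop (14 mm below). About 7 N moves it; it does not spring back but stays where it is pushed
- lid (a joint): opening angle of the lid in rad, hinged at the case's far (+x) side: 0 shut, 0.18 when the pad is fully down (30 rad per m of pad travel). A linkage raises it as the pad goes down, and it stays up
- lid_panel: the clear lid with a red frame, 145 x 388 mm, 6 mm thick, top 46 mm above the bench when shut; its free front edge lies 40 mm behind the rail's centre line and rises by 26 mm as it springs ajar. Origin: on its hinge, at the case's far side. Not to be touched
- spindle_mid (a point): loose upright steel crank spindle, 28 mm diameter, 95 mm tall, left of the case. Point: its centre. To be left alone
- cup_mid (a point): loose white cup, 72 mm diameter, 85 mm tall, right of the case. Point: its centre. To be left alone
- driver: loose screwdriver with a blue handle lying on the bench in front of the case, along the rail's direction. Origin: under its middle. To be left alone
- lockring_mid (a point): loose dark steel ring, 44 mm diameter, 10 mm high, on the bench in front of the case. Point: its centre. To be left alone

How it is judged:
On the way, in this order (a step that is already met when the one before it is completed fails the run):
1. a fingertip touches one of the orange ends of the rail ((contact force between the fingers and end_left above 0.3 N or contact force between the fingers and end_right above 0.3 N) and value of joint latch below 0.002 m), for 0.04 s.
2. the fingertip runs on along the black rail, off the orange end, with the pad not yet pressed (contact force between the fingers and rail above 0.3 N and contact force between the fingers and end_left below 0.1 N and contact force between the fingers and end_right below 0.1 N and value of joint latch below 0.002 m), for 0.04 s.
3. the release pad in the notch is pressed down (value of joint latch above 0.0045 m), for 0.1 s.
At the end, for the whole second after the job is handed in: The pad is at least 4.5 mm down, the lid stands ajar by more than 0.13 rad and at rest, and each loose part is within 20 mm of where it stood (value of joint latch above 0.0045 m and value of joint lid above 0.13 rad and velocity of joint lid below 0.05 rad/s and distance of each of spindle_mid, cup_mid, driver, lockring_mid from where it was at the start of the episode below 0.02 m); the robot touches nothing.
It fails at once if the lid is touched by the robot (contact force between any of the fingers, the arm and lid_panel above 0.5 N).
It fails at once if the case or its rail is pushed hard, over 40 N (contact force between any of the fingers, the arm and case above 40 N).
It fails at once if a loose part is knocked, carried or lifted, over 20 mm (distance of any of spindle_mid, cup_mid, driver, lockring_mid from where it was at the start of the episode above 0.02 m).
It also fails if it takes over 64 s, if anything falls off the work surface, if the arm or the gripper's body presses on something with over 40 N, if the wrist force passes 120 N, or if a joint passes its speed limit or range.

## Working session

There is one attempt and no reset: what is moved stays moved. The work goes in short steps, Python scripts to look and compute and a tool call to move; the robot and the scene stay as the last step left them, time stands still between calls to the robot, and variables do not carry over. Pictures are saved under pics/ and viewed, at most 10 in all, crops included, and the job is handed in when it is done.

Besides the shell and the picture viewer there is one more tool, called after "Call:" as name([rows], argument=value, ...), one row to a line, values as JSON. servo_tool: Moves the arm, as the interface text tells. Its arguments: {"type":"object","properties":{"commands":{"type":"array","items":{"type":"array"}}},"required":["commands"]}

```bash
mkdir -p pics
cat > h.py <<'E'
import numpy as np, cv2
from rig import ctrl, get_image, camera_params, masks_of, spot_point
def ray(cam,px,p=None):
    p=p or camera_params(cam); R=np.array(p["R"]);t=np.array(p["t"])
    f=240/np.tan(np.radians(p["fovy"])/2); d=(np.array(px,float)-[p["cx"],p["cy"]])/f
    if cam=="wrist":
        r=np.linalg.norm(d); v=np.r_[d/r*np.sin(r),np.cos(r)]
    else: v=np.r_[d,1]
    return -R.T@t, R.T@v
def onz(cam,px,z,p=None):
    o,v=ray(cam,px,p); return o+v*(z-o[2])/v[2]
def shot(cam,name):
    im=get_image(cam); cv2.imwrite("pics/"+name+".png",im[:,:,::-1]); return im
E
python3 - <<'E'
from h import *
np.set_printoptions(precision=4,suppress=True)
s=ctrl.sense(); print(s)
for c in("top","scene"):
    shot(c,c+"1")
    for n,z in [("end_left",.062),("end_right",.062),("rail",.062),("case",0),("spindle_mid",.0475),("cup_mid",.0425),("driver",0),("lockring_mid",.005)]:
        for r in spot_point(c,n)[:2]: print(c,n,round(r["score"],2),r["centre"],onz(c,r["centre"],z))
E
```

```text
{'clock': 0.0, 'q': array([-1.0344,  0.3855,  0.0066, -0.0005, -1.194 , -0.2586]), 'dq': array([-0.0003,  0.0019,  0.0023, -0.0002,  0.0007,  0.    ]), 'joint_torque': array([  0.0002, -39.2288,  18.8402,   4.1862,  -0.0046,  -0.    ]), 'eef_pos': array([ 0.1713, -0.6005,  0.2302]), 'ee_rot': array([ 0.4346, -3.111 , -0.0033]), 'ft_force': array([ 0.4162, -0.543 , -0.9883]), 'wrist_torque': array([-0.0291,  0.007 ,  0.0239]), 'grip_force': 0.0, 'grip_width': 0.08538827654044259}
top end_left 0.38 [285.9, 273.4] [0.512  0.0999 0.062 ]
top end_right 0.72 [380.6, 307.4] [ 0.4369 -0.0959  0.062 ]
top end_right 0.51 [452.4, 252.4] [ 0.5485 -0.2503  0.062 ]
top rail 0.41 [375.3, 306.1] [ 0.4398 -0.085   0.062 ]
top case 0.74 [450.0, 251.9] [ 0.556  -0.2581  0.    ]
top case 0.67 [365.0, 225.1] [ 0.6197 -0.073   0.    ]
top spindle_mid 0.63 [243.8, 249.6] [0.5657 0.1897 0.0475]
top spindle_mid 0.35 [305.5, 311.1] [0.4328 0.0608 0.0475]
top cup_mid 0.92 [509.2, 213.9] [ 0.6307 -0.3799  0.0425]
top driver 0.91 [375.5, 308.1] [ 0.4365 -0.0904  0.    ]
top driver 0.17 [510.2, 215.0] [ 0.6351 -0.395   0.    ]
top lockring_mid 0.6 [305.0, 311.2] [0.4331 0.0632 0.005 ]
scene end_left 0.56 [366.5, 245.9] [0.5219 0.1053 0.062 ]
scene end_right 0.42 [279.4, 131.7] [ 0.5536 -0.2571  0.062 ]
scene rail 0.35 [367.1, 242.9] [0.5177 0.0997 0.062 ]
scene case 0.89 [283.7, 217.6] [ 0.6206 -0.0677  0.    ]
scene spindle_mid 0.92 [362.9, 290.7] [0.5668 0.1802 0.0475]
scene cup_mid 0.66 [230.2, 112.9] [ 0.6299 -0.3902  0.0425]
scene cup_mid 0.31 [362.7, 292.4] [0.5669 0.1807 0.0425]
scene driver 0.6 [357.7, 182.5] [ 0.4315 -0.0971  0.    ]
scene lockring_mid 0.71 [390.3, 235.9] [0.4415 0.0673 0.005 ]
```

View pics/top1.png

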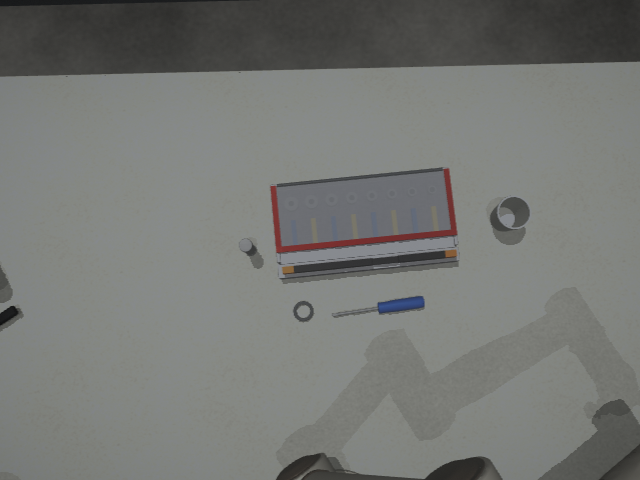

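View pics/scene1.png

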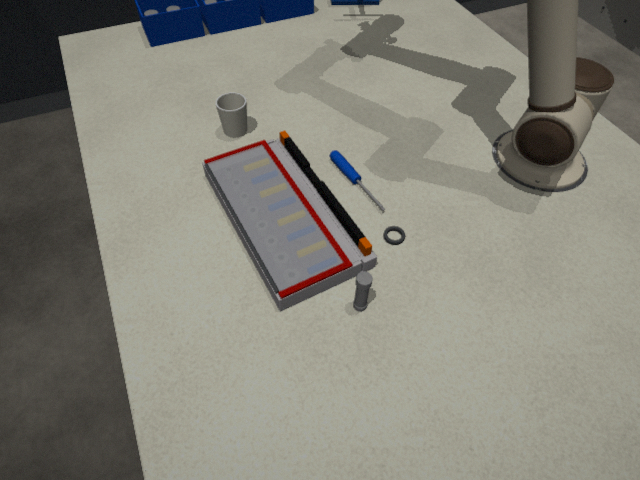

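The top view shows the orange ends at about (288,270) and (451,253), with the driver and ring in front, the spindle to the left and the cup to the right. In the scene view the ends are at (366,245) and (285,136), and there is a gap in the rail near (315,180). I'll refine the ends by colour.

Run:
```python
from h import *
np.set_printoptions(precision=4,suppress=True)
for c in("top","scene"):
    im=cv2.imread(f"pics/{c}1.png"); hsv=cv2.cvtColor(im,cv2.COLOR_BGR2HSV)
    m=cv2.inRange(hsv,(8,150,90),(20,255,255)); n,l,st,ce=cv2.connectedComponentsWithStats(m)
    P=[]
    for i in range(1,n):
        if st[i,4]>15: P.append(onz(c,ce[i],.062)); print(c,st[i],ce[i],P[-1],onz(c,ce[i],.055))
    d=P[0]-P[1]; print(np.linalg.norm(d),np.degrees(np.arctan2(d[1],d[0])))
im=cv2.imread("pics/scene1.png")[110:270,260:400]; cv2.imwrite("pics/crop1.png",cv2.resize(im,None,fx=3.6,fy=3.6,interpolation=3))
```

```text
top [446 250  10   5  23] [451.2174 251.7391] [ 0.5499 -0.2478  0.062 ] [ 0.5506 -0.2493  0.055 ]Traceback (most recent call last):
  File "<stdin>", line 9, in <module>
IndexError: list index out of range
```

Run:
```python
from h import *
np.set_printoptions(precision=4,suppress=True)
for c in("top","scene"):
    im=cv2.imread(f"pics/{c}1.png"); hsv=cv2.cvtColor(im,cv2.COLOR_BGR2HSV)
    m=cv2.inRange(hsv,(6,110,80),(22,255,255)); n,l,st,ce=cv2.connectedComponentsWithStats(m)
    P=[]
    for i in range(1,n):
        if st[i,4]>15: P.append(onz(c,ce[i],.062)); print(c,st[i],ce[i],P[-1],onz(c,ce[i],.055))
    if len(P)>1:
        d=P[0]-P[-1]; print(np.linalg.norm(d),np.degrees(np.arctan2(d[1],d[0])))
im=cv2.imread("pics/scene1.png")[110:270,260:400]; cv2.imwrite("pics/crop1.png",cv2.resize(im,None,fx=3.6,fy=3.6,interpolation=3))
```

```text
top [445 250  12   7  71] [450.3521 253.0845] [ 0.5471 -0.2459  0.062 ] [ 0.5478 -0.2474  0.055 ]
top [282 266  12   8  72] [287.8056 269.5   ] [0.5201 0.0958 0.062 ] [0.5206 0.0962 0.055 ]
0.34277720949476054 -85.47434572669202
scene [280 130   9  15  77] [283.0909 135.9091] [ 0.5512 -0.2405  0.062 ] [ 0.5485 -0.2483  0.055 ]
scene [358 237  14  19 186] [364.828  246.0269] [0.5249 0.1044 0.062 ] [0.5219 0.1001 0.055 ]
0.34584157434411633 -85.63242774049289
```

View pics/crop1.png

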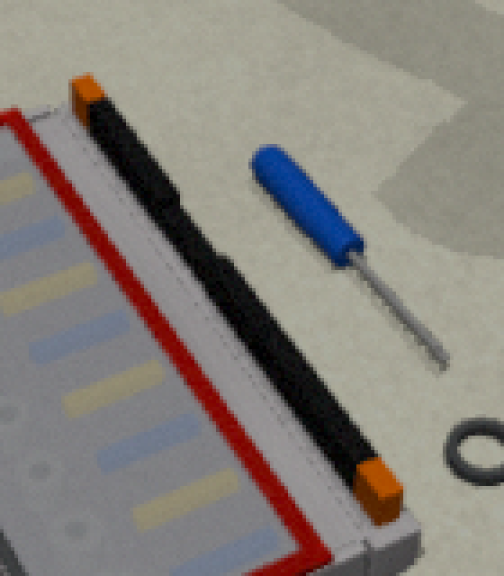

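The crop shows the notch at about pixels (310,166) to (322,182), on the right-hand half. I'll start from the right end.

Call:
servo_tool([
  [0,[0,0,0],5.7],
  [0,[0,0,0],5.7],
  [0,[-3.3,2.7,0],0],
  [0,[-3.3,2.7,0],0],
  [0,[-3.3,2.7,0],0],
  [0,[-3.3,2.7,0],0],
  [0,[-3.3,2.7,0],0],
  [0,[-3.3,2.7,0],0],
  [0,[-3.3,2.7,0],0],
  [0,[-3.3,2.7,0],0],
  [0,[-3.3,2.7,0],0],
  [0,[-3.3,2.7,0],0],
])

```text
clock: 2.1
eef_pos: [0.4803, -0.3045, 0.2316]
ee_rot: [-0.124, 3.139, -0.0]
ft_force: [1.2, -0.2, 1.0]
grip_width: 0.0
grip_force: 0.0
```

Call:
servo_tool([
  [0,[-3.3,2.7,0],0],
  [0,[-3.3,2.7,0],0],
  [0,[0,0,2.5],0],
  [0,[0,0,2.5],0],
  [0,[0,0,2.5],0],
  [0,[0,0,2.5],0],
  [0,[0,0,0],0],
  [0,[0,0,0],0],
  [0,[0,0,0],0],
])

```text
clock: 3.0
eef_pos: [0.5418, -0.2472, 0.1331]
ee_rot: [-0.124, 3.136, -0.002]
ft_force: [-0.2, 0.0, -0.5]
grip_width: -0.0003
grip_force: 0.0
```

```bash
cat > m.py <<'E'
from h import *
from scipy.spatial.transform import Rotation as Ro
np.set_printoptions(precision=4,suppress=True)
def st():
    s=ctrl.sense(); R=Ro.from_rotvec(s["ee_rot"]).as_matrix(); print(s["clock"],s["eef_pos"],s["ft_force"],s["grip_width"],R[:,0],R[:,1],R[:,2]); return s["eef_pos"],R
E
python3 - <<'E'
from m import *
p,R=st(); cp=camera_params("wrist"); im=shot("wrist","w1")
hsv=cv2.cvtColor(im,cv2.COLOR_RGB2HSV)
m=cv2.inRange(hsv,(6,110,80),(22,255,255)); n,l,stt,ce=cv2.connectedComponentsWithStats(m)
for i in range(1,n):
    if stt[i,4]>15:
        X=onz("wrist",ce[i],.062,cp); print(stt[i],ce[i],X,R.T@(X-p))
for q in([310,166],[322,182]): print(onz("scene",q,.062))
E
```

```text
3.0 [ 0.5418 -0.2472  0.1331] [-0.2194  0.0469 -0.4501] -0.00032339928255459624 [-0.9969 -0.079  -0.0029] [-0.079   0.9969 -0.0013] [ 0.003 -0.001 -1.   ]
[ 303  234   40   34 1284] [322.1324 251.2025] [ 0.5424 -0.2468  0.062 ] [-0.0004  0.0005  0.0711]
[   0  442   92   38 1682] [ 29.5125 467.0351] [ 0.9031 -0.6251  0.062 ] [-0.3301 -0.4052  0.0726]
[606 467  34  13 235] [627.6638 475.0809] [0.8818 0.2518 0.062 ] [-0.3782  0.4707  0.0716]
[ 0.5341 -0.1285  0.062 ]
[ 0.5301 -0.0757  0.062 ]
```

View pics/w1.png

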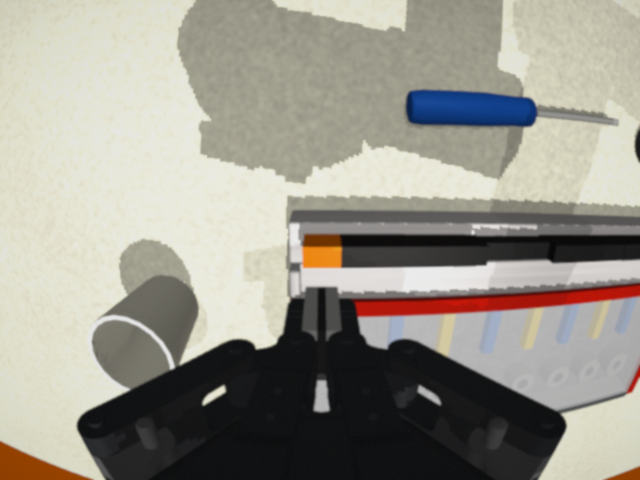

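The wrist view shows the right orange end at columns 303–343, rows 234–268. The notch lies at about columns 487–553. The blob may include a side face, so I'll check its boundaries.

Run:
```python
from m import *
p,R=st(); cp=camera_params("wrist"); print(-np.array(cp["R"]).T@cp["t"],cp["R"])
im=cv2.imread("pics/w1.png")
for c in (310,322,335): print(c,[(r,im[r,c].tolist()) for r in range(230,272,2)])
for q in([303,234],[303,240],[303,245],[303,268],[343,268],[343,234],[487,246],[553,246],[487,262],[553,262]):
    print(q,[ (R.T@(onz("wrist",q,z,cp)-p)*1000).round(1)[:2] for z in(.062,.036)])
```

```text
3.05 [ 0.5418 -0.2472  0.1331] [ 0.0146 -0.1842  0.3245] -6.383385488495349e-05 [-0.9969 -0.0789 -0.0032] [-0.0789  0.9969 -0.0012] [ 0.0033 -0.0009 -1.    ]
[ 0.4623 -0.2535  0.2754] [[-0.0794  0.9968 -0.0006]
 [ 0.948   0.0757  0.3092]
 [ 0.3083  0.0239 -0.951 ]]
310 [(230, [140, 142, 145]), (232, [130, 134, 142]), (234, [70, 88, 122]), (236, [6, 52, 110]), (238, [0, 49, 107]), (240, [0, 50, 109]), (242, [0, 50, 108]), (244, [0, 49, 105]), (246, [3, 80, 156]), (248, [18, 129, 230]), (250, [21, 136, 237]), (252, [21, 137, 237]), (254, [17, 136, 237]), (256, [20, 135, 237]), (258, [19, 136, 237]), (260, [19, 135, 237]), (262, [19, 135, 237]), (264, [18, 135, 237]), (266, [46, 138, 237]), (268, [180, 198, 230]), (270, [219, 221, 225])]
322 [(230, [140, 142, 144]), (232, [132, 135, 142]), (234, [71, 88, 122]), (236, [7, 53, 110]), (238, [0, 51, 109]), (240, [0, 50, 108]), (242, [0, 51, 109]), (244, [0, 51, 110]), (246, [7, 82, 157]), (248, [22, 131, 230]), (250, [26, 139, 237]), (252, [24, 139, 237]), (254, [23, 138, 237]), (256, [26, 138, 237]), (258, [22, 138, 237]), (260, [22, 138, 
[... 479 characters left out ...]
 237]), (262, [26, 140, 237]), (264, [25, 139, 237]), (266, [50, 143, 236]), (268, [183, 200, 231]), (270, [221, 223, 226])]
[303, 234] [array([ 10.6, -11.1]), array([  2.3, -12.4])]
[303, 240] [array([  6.8, -11.1]), array([ -2. , -12.4])]
[303, 245] [array([  3.6, -11.2]), array([ -5.6, -12.5])]
[303, 268] [array([-11.7, -11.4]), array([-22.8, -12.8])]
[343, 268] [array([-11.7,  13.6]), array([-22.8,  15.2])]
[343, 234] [array([10.7, 13.1]), array([ 2.3, 14.7])]
[487, 246] [array([  2.5, 108.5]), array([ -6.9, 121.7])]
[553, 246] [array([  1.9, 163.3]), array([ -7.6, 183.3])]
[487, 262] [array([ -8.9, 110.3]), array([-19.6, 123.8])]
[553, 262] [array([-10.4, 166.4]), array([-21.3, 186.7])]
```

Call:
servo_tool([
  [0,[-0.4,0.1,2],0],
  [0,[0,0,2],0],
  [0,[0,0,1.5],0],
  [0,[0,0,0.8],0],
  [0,[0,0,0],0],
  [0,[0,0,0],0],
  [0,[0,0,0],0],
])

```text
clock: 3.75
eef_pos: [0.5454, -0.2458, 0.0696]
ee_rot: [-0.124, 3.137, -0.001]
ft_force: [1.1, -1.2, -0.4]
grip_width: -0.0001
grip_force: 0.0
```

```bash
python3 -c "
from m import *
st()"
```

```text
3.75 [ 0.5454 -0.2458  0.0696] [ 1.1056 -1.2208 -0.3875] -0.00014701181428530485 [-0.9969 -0.0789 -0.0023] [-0.0789  0.9969 -0.0008] [ 0.0024 -0.0006 -1.    ]
```

Call:
servo_tool([
  [0,[0,0,0.5],0],
  [0,[0,0,0.1],0],
  [0,[0,0,0],0],
  [0,[0,0,0],0],
])

```text
clock: 4.15
eef_pos: [0.5446, -0.2455, 0.0623]
ee_rot: [-0.124, 3.139, -0.0]
ft_force: [-0.0, 0.6, 0.8]
grip_width: 0.0001
grip_force: 0.0
```

Call:
servo_tool([
  [0,[0,0,0.1],0],
  [0,[0,0,0],0],
  [0,[0,0,0],0],
])

```text
clock: 4.45
eef_pos: [0.5447, -0.2456, 0.0621]
ee_rot: [-0.124, 3.139, -0.001]
ft_force: [-1.6, 1.5, 6.3]
grip_width: -0.0001
grip_force: 2.7
```

Call:
servo_tool([
  [0,[0,0,0.05],0],
  [0,[0,0,0],0],
  [0,[0,0,0],0],
])

```text
clock: 4.75
eef_pos: [0.5447, -0.2456, 0.0621]
ee_rot: [-0.125, 3.139, -0.001]
ft_force: [-1.7, 2.4, 7.7]
grip_width: 0.0
grip_force: 3.9
```

Call:
servo_tool([
  [0,[0,0,-0.05],0],
  [0,[0,0.5,0],0],
  [0,[0,0.5,0],0],
  [0,[0,0.5,0],0],
  [0,[0,0.5,0],0],
  [0,[0,0.5,0],0],
  [0,[0,0.5,0],0],
  [0,[0,0.5,0],0],
  [0,[0,0.5,0],0],
  [0,[0,0.5,0],0],
  [0,[0,0,0],0],
])

```text
clock: 5.85
eef_pos: [0.542, -0.2002, 0.0621]
ee_rot: [-0.126, 3.137, -0.001]
ft_force: [-0.1, -1.2, 6.3]
grip_width: 0.0
grip_force: 3.2
```

Call:
servo_tool([
  [0,[0,0.5,0],0],
  [0,[0,0.5,0],0],
  [0,[0,0.5,0],0],
  [0,[0,0.5,0],0],
  [0,[0,0.5,0],0],
  [0,[0,0.5,0],0],
  [0,[0,0.5,0],0],
  [0,[0,0.5,0],0],
  [0,[0,0,0],0],
])

```text
clock: 6.75
eef_pos: [0.5388, -0.1603, 0.0621]
ee_rot: [-0.126, 3.137, -0.001]
ft_force: [0.1, -1.3, 6.0]
grip_width: 0.0001
grip_force: 3.3
```

Call:
servo_tool([
  [0,[0,0.5,0],0],
  [0,[0,0.5,0],0],
  [0,[0,0.5,0],0],
  [0,[0,0.5,0],0],
  [0,[0,0,0],0],
])

```text
clock: 7.25
eef_pos: [0.5371, -0.1403, 0.0619]
ee_rot: [-0.126, 3.137, -0.001]
ft_force: [0.8, -1.1, 5.9]
grip_width: 0.0002
grip_force: 3.0
```

Call:
servo_tool([
  [0,[0,0.5,0],0],
  [0,[0,0.5,0],0],
  [0,[0,0,0],0],
])

```text
clock: 7.55
eef_pos: [0.5346, -0.1298, 0.0605]
ee_rot: [0.124, -3.137, -0.002]
ft_force: [-0.3, -0.3, -0.6]
grip_width: 0.0001
grip_force: 0.0
```

The force vanished and z dropped, so this is the notch. I'll move to its middle (about 22 mm further), watching the side force.

Call:
servo_tool([
  [0,[0,0.5,0],0],
  [0,[0,0.5,0],0],
  [0,[0,0.5,0],0],
  [0,[0,0.5,0],0],
  [0,[0,0,0],0],
  [0,[0,0,0],0],
])

```text
clock: 8.15
eef_pos: [0.534, -0.1107, 0.0613]
ee_rot: [-0.124, 3.139, 0.0]
ft_force: [0.5, -0.6, 0.5]
grip_width: 0.0001
grip_force: 0.0
```

Call:
servo_tool([
  [0,[0,0,0.3],0],
  [0,[0,0,0.2],0],
  [0,[0,0,0],0],
  [0,[0,0,0],0],
])

```text
clock: 8.55
eef_pos: [0.5338, -0.1111, 0.0561]
ee_rot: [0.123, -3.139, 0.0]
ft_force: [0.4, 0.3, -0.3]
grip_width: -0.0002
grip_force: 0.0
```

Call:
servo_tool([
  [0,[0,0,0.2],0],
  [0,[0,0,0.2],0],
  [0,[0,0,0.2],0],
  [0,[0,0,0],0],
  [0,[0,0,0],0],
])

```text
clock: 9.05
eef_pos: [0.5342, -0.111, 0.0508]
ee_rot: [-0.124, 3.138, -0.0]
ft_force: [-2.2, -0.0, 5.1]
grip_width: -0.0001
grip_force: 2.5
```

Call:
servo_tool([
  [0,[0,0,0.2],0],
  [0,[0,0,0.1],0],
  [0,[0,0,0],0],
  [0,[0,0,0],0],
])

```text
clock: 9.45
eef_pos: [0.5342, -0.111, 0.0481]
ee_rot: [-0.124, 3.138, -0.0]
ft_force: [-1.4, -0.2, 7.4]
grip_width: 0.0003
grip_force: 3.3
```

At the stop, or very nearly. One small further press, then lift away.

Call:
servo_tool([
  [0,[0,0,0.1],0],
  [0,[0,0,0.1],0],
  [0,[0,0,0],0],
  [0,[0,0,0],0],
])

```text
clock: 9.85
eef_pos: [0.5343, -0.111, 0.0479]
ee_rot: [-0.126, 3.138, -0.001]
ft_force: [-5.7, 2.3, 17.0]
grip_width: -0.0
grip_force: 8.9
```

Call:
servo_tool([
  [0,[0,0,-0.5],0],
  [0,[0,0,-1.5],0],
  [0,[0,0,-3],0],
  [0,[0,0,-4],0],
  [0,[0,0,-4],0],
  [0,[4,0,-2],0],
  [0,[4,0,0],0],
  [0,[2,0,0],0],
  [0,[0,0,0],0],
  [0,[0,0,0],0],
  [0,[0,0,0],0],
])

```text
clock: 10.95
eef_pos: [0.4352, -0.1187, 0.1952]
ee_rot: [-0.124, 3.139, -0.0]
ft_force: [0.3, 0.0, -0.0]
grip_width: -0.0
grip_force: 0.0
```

Run:
```python
from m import *
st(); a=shot("scene","s2")[80:330,180:440]; cv2.imwrite("pics/s2c.png",cv2.resize(a[:,:,::-1],None,fx=2.3,fy=2.3,interpolation=3))
```

```text
10.95 [ 0.4352 -0.1187  0.1952] [ 0.2605  0.0244 -0.0161] -3.6070407213674176e-05 [-0.9969 -0.0789 -0.0003] [-0.0789  0.9969 -0.0001] [ 0.0003 -0.0001 -1.    ]
```

View pics/s2c.png

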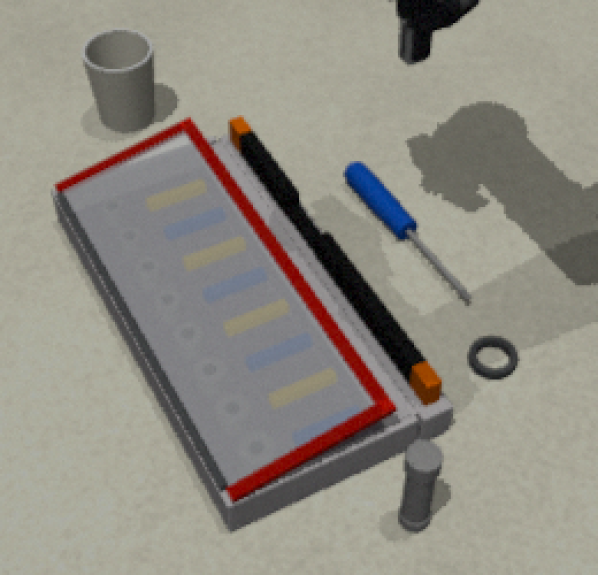

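The picture shows the lid ajar along its front edge (crop (190,120) to (390,410)). The notch is deeper at about (310,220), and the loose parts have not moved.

```bash
python3 -c "
from rig import ctrl
print(ctrl.job_done())"
```

```text
the job is handed in; nothing more can be done
None
```

The release pad was found by touch from the right orange end and pressed down to its stop; the lid now stands ajar, the loose parts look unmoved and the arm is clear. The job is handed in, but no verdict came back.

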